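Put three bisque pots back on their own bats

ROBOT

A 6-joint arm with a two-finger parallel gripper is mounted at the origin on the work surface. World frame = base frame: x ahead of the robot, y to its left, z up, the work surface at z = 0. Lengths are in m, angles in rad, forces in N, time in s.
With the tool pointing down it reaches from about 0.3 to 1 m from the base axis. Payload 5.1 kg.
Tool frame: the origin (TCP) lies midway between the tips of the shut fingers; the grasp point (between the pads) lies 19 mm behind it; z points along the fingers, y is the line along which they close (so a half turn about z gives the same grasp; the last joint's range is limited). The gripper opens to 95 mm and grips with 3 to 60 N. Pads are 20 mm wide; open, the fingers measure 119 mm over their backs; the gripper's body (75 mm by 180 mm) begins 59 mm behind the grasp point.
Start: joints at [-1.43, 0.124, 1.65, -0, 1.367, -0.083], TCP at [0.144, -0.634, 0.215] pointing down, gripper open.
Joint ranges: [-2.61, 2.61], [-1.02, 2.33], [0.03, 2.71], [-1.35, 4.49], [0.32, 2.68], [-2.91, 2.91]. Speed limits (rad/s): [2.57, 2.57, 3.14, 3.14, 3.14, 3.14].

INTERFACE

Orientations are given as a unit quaternion [x, y, z, w].
In Python, from station import sensors, get_image, ticket gives the robot as it stands.
- The arm moves only by the shell command python3 -m pendant 'ROWS' [FORCE]. ROWS is JSON, one flat list of numbers, 7 for each row, row after row: the opening, from -1 (shut) to 1 (fully open), then the shift along the world's x, y, z each as a share of 500 mm, from -1 to 1, then the turn, a rotation vector about the world's x, y, z each as a share of 90 degrees, from -1 to 1. In form: [hand, tx, ty, tz, rx, ry, rz, hand, tx, ty, tz, rx, ry, rz, ...]. A call has 1 to 8 rows; each row is the pose to reach, as a shift and turn from the pose commanded when the call began; what a row does not reach only later rows make up. A row lasts 1/8 s, in which the tool goes at most 62.5 mm and 10.7 degrees, less where a joint would pass 70% of its speed; a pose out of reach is approached as far as the arm can. A call with a number of a shift or a turn outside -1 to 1 is refused whole. A call with a gripper value outside its range is refused whole. The fingers move at their own pace and stop on an object; FORCE is the grip in N (left out, the last holds). Time passes only in rows, so rows that repeat a pose let the fingers close. It gives the time, the measured TCP pose, the force, the opening and the grip force at its end, in the units of the state.
- sensors.get_state(): the state, without advancing time (a new reading comes with each control period).
- get_image(name): name is "side" or "top" or "wrist"; returns a dict with "frame" (480x640x3 uint8, red, green, blue), "vfov" (degrees; the focal length in pixels is half the picture's height over the tangent of half this angle, whatever the lens; pixels are square), "cx", "cy" (the principal point, pixels), "rvec" (rotation vector, rad) and "tvec" (3), from world to camera coordinates, as OpenCV has them. Camera axes: x right, y down, z forward; pixel columns grow to the right and rows downward; lengths in m; the calibration is good to about 2 mm. A picture is of the moment at which its call begins. There is no depth.
- ticket.sign_off(): hands the job in; it is judged then, once.
The state is a dict: "t": time; "joints": joint angles; "joint_vel": joint speeds; "joint_torque": joint torques, N m; "position": TCP position; "tcp_rot": TCP orientation; "force": force on the tool from outside, world axes, zero at the start; "ft_torque": the same for the moment, N m; "finger_gap": opening from 0.0 (shut) to 1.0 (fully open); "grip_force": force on a finger pad.
Only numpy, scipy, OpenCV 4.12 (cv2) and the standard library are available. Lean on these libraries where they do the work, as an engineer would, in place of code of your own. Each camera call takes 0.05 s, during which the arm holds its last target. There are 200 camera calls.

TASK

The three clay pots stand on each other's plaster bats: move the mug to the round bat, the bottle vase to the square bat and the square planter to the long bat, each standing upright in the middle of its bat. The empty cork mat is free for parking a pot on the way, but never stand a pot on the bare bench, and set the pots down rather than dropping or tipping them. Leave the white brush bowl, the wooden rib and the modelling stick where they are.

Things in the scene. Friction and masses are not known exactly. Their poses are not given: they have to be found in the camera images.
- mug: Small handled mug of unglazed red-brown clay, open at the top, upright, loose. Round body 58 mm across, 65 mm tall; its loop handle (10 mm thick) sticks out 36 mm on the mug's +y side. Origin: centre of the underside; z up. 120 to 210 g. At the start it stands on the square bat.
- vase: Small bottle-shaped vase of the same clay, solid, upright, loose, 124 mm tall: foot 54 mm across, belly 66 mm across at 25 mm height, straight neck 26 mm across from 85 to 112 mm height, lip 34 mm across on top. Origin: centre of the underside; z up. 180 to 310 g. At the start it stands on the long bat.
- planter: Square planter of the same clay, an open-topped box 56 x 56 mm, 60 mm tall, wall 5 mm, upright, loose. Its x and y axes are square to its sides. Origin: centre of the underside; z up. 150 to 260 g. At the start it stands on the round bat.
- round_bat: Round bat: a white plaster disc lying flat on the bench, 124 mm across, 15 mm thick, fixed. Origin: centre of the underside, on the bench (z = 0); its top is 15 mm higher.
- square_bat: Square bat: a white plaster slab 110 x 110 mm, 15 mm thick, fixed, flat on the bench. Origin: centre of the underside; its top is 15 mm higher.
- long_bat: Long bat: a white plaster slab 80 mm (its x) by 150 mm (its y), 15 mm thick, fixed, flat on the bench. Origin: centre of the underside; its top is 15 mm higher.
- cork_mat: Empty square cork mat, brown, 110 x 110 mm, 10 mm thick, fixed, flat on the bench: the free spot. Origin: centre of the underside; its top is 10 mm higher.
- brush_cup: White glazed bowl, empty, loose, 84 mm across the rim, 55 mm tall. A bystander, standing among the bats. Origin: centre of the underside.
- rib: Flat dark wooden potter's rib, loose on the bench, 45 mm (its x) by 85 mm (its y), 7 mm thick. A bystander. Origin: centre of the underside.
- stick: Brown wooden modelling stick, loose on the bench, 195 mm long along its x (from 75 mm behind the origin to 120 mm before it), 16 to 22 mm wide, 10 mm thick. A bystander. Origin: on the underside.
Mind the look-alikes: they are no part of the job. Leave any blue look-alike of the vase alone.

How it is judged:
At the end, for the whole second after the job is handed in: The mug stands on the round bat, the vase on the square bat and the planter on the long bat, each with its centre within 15 mm of the bat's centre, upright within 0.1 rad, its foot on the bat (12 to 20 mm above the bench), released and at rest (horizontal distance between mug and round_bat below 0.015 m and angle between each of mug, vase, planter's own z axis and vertical below 0.1 rad and height (world z) of mug between 0.012 and 0.02 m and linear speed of each of mug, vase, planter below 0.02 m/s and angular speed of each of mug, vase, planter below 0.2 rad/s and horizontal distance between vase and square_bat below 0.015 m and height (world z) of vase between 0.012 and 0.02 m and horizontal distance between planter and long_bat below 0.015 m and height (world z) of planter between 0.012 and 0.02 m); the robot touches nothing.
It fails at once if a pot is stood on the bare bench (its foot under 5 mm above it) (height (world z) of any of mug, vase, planter below 0.005 m).
It fails at once if a pot is tipped over (leans more than 0.6 rad) (angle between any of mug, vase, planter's own z axis and vertical above 0.6 rad).
It fails at once if a pot is dropped (faster than 0.5 m/s while no finger touches it) ((linear speed of mug above 0.5 m/s and contact force between mug and the fingers below 0.05 N) or (linear speed of vase above 0.5 m/s and contact force between vase and the fingers below 0.05 N) or (linear speed of planter above 0.5 m/s and contact force between planter and the fingers below 0.05 N)).
It fails at once if the brush bowl, the wooden rib or the modelling stick is moved by more than 20 mm (distance of any of brush_cup, rib, stick from where it was at the start of the episode above 0.02 m).
It also fails if it takes over 128 s, if anything falls off the work surface, if the arm or the gripper's body presses on something with over 40 N, if the wrist force passes 120 N, or if a joint passes its speed limit or range.

## Working session

There is one attempt and no reset: what is moved stays moved. The work goes in short steps, Python scripts to look and compute and a shell command to move; the robot and the scene stay as the last step left them, time stands still between calls to the robot, and variables do not carry over. Pictures are saved under pics/ and viewed, at most 17 in all, crops included, and the job is handed in when it is done.

```bash
mkdir -p pics; ls
python3 - <<'E'
from station import sensors,get_image
import cv2
print(sensors.get_state())
for n in("top","side","wrist"):
    d=get_image(n);cv2.imwrite(f"pics/{n}0.png",d["frame"][:,:,::-1]);print(n,d["vfov"],d["cx"],d["cy"],d["rvec"],d["tvec"])
E
```

```text
pics
{'t': 0.0, 'joints': array([-1.42959721e+00,  1.24482239e-01,  1.65166796e+00, -2.01737599e-05,
        1.36752747e+00, -8.25964723e-02]), 'joint_vel': array([-2.30352553e-03,  5.09232892e-04, -5.08938170e-04,  8.62804604e-04,
        6.28375304e-04,  7.15405293e-05]), 'joint_torque': array([-2.26245138e-03, -4.17599094e+01, -3.59937823e+01,  7.73061463e-02,
        4.94441483e-02, -1.94442950e-04]), 'position': array([ 0.1441322 , -0.63315078,  0.21340544]), 'tcp_rot': array([ 9.93745203e-01,  1.11666400e-01, -4.04153393e-05, -1.04177127e-03]), 'force': array([-0.95681436, -0.49469412,  0.16224597]), 'ft_torque': array([ 0.02527805,  0.03615115, -0.04525544]), 'grip_force': 0.0, 'finger_gap': 0.9987967683334219}
top 47.088308386815996 320.0647463075036 236.5251461818731 [ 2.16895294 -2.20540021  0.05782044] [0.04391772 0.52137097 1.18552012]
side 47.25365195250344 323.23771894812165 241.77297977841351 [ 0.66394182 -2.50472255  1.34516091] [0.49171327 0.18274759 0.90456828]
wrist 59.48866031419786 317.9760588859182 238.38951021977957 [-2.28378828  1.82259566  0.24820606] [-0.64884995 -0.02955828  0.39126151]
```

View pics/top0.png

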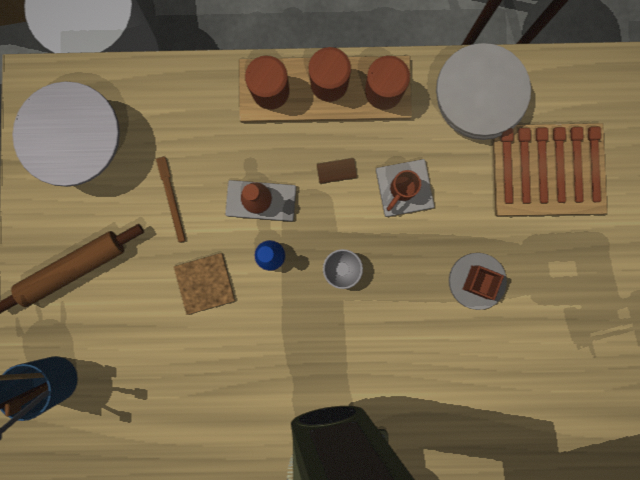

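View pics/side0.png

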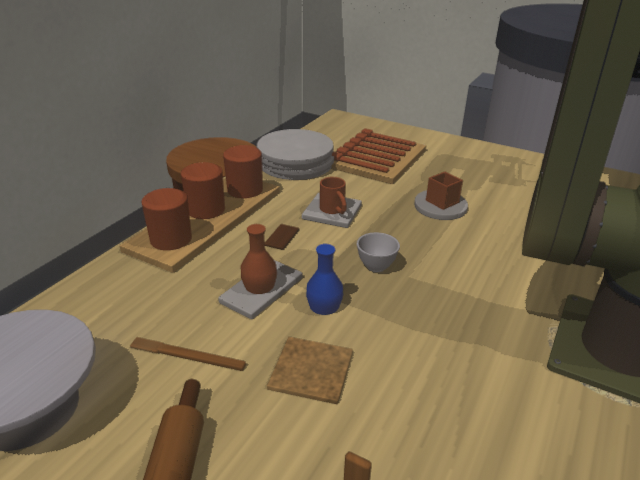

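The top view shows the vase on the long bat (262,200), the mug on the square bat (405,188) and the planter on the round bat (478,281). The cork mat is at (205,283), the blue look-alike at (270,255), the bowl at (343,270), the rib at (337,170) and the stick at (172,200). The side view agrees. Next I'll get rough positions by casting rays and fitting contours.

```bash
cat > h.py <<'E'
import numpy as np,cv2
from station import get_image,sensors
def cam(n):
    d=get_image(n);h=d["frame"].shape[0];f=h/2/np.tan(np.radians(d["vfov"]/2))
    d["K"]=np.array([[f,0,d["cx"]],[0,f,d["cy"]],[0,0,1]]);d["R"]=cv2.Rodrigues(np.array(d["rvec"],float))[0]
    d["t"]=np.array(d["tvec"],float);d["C"]=-d["R"].T@d["t"];d["P"]=d["K"]@np.c_[d["R"],d["t"]]
    d["img"]=np.ascontiguousarray(d["frame"][:,:,::-1]);d["hsv"]=cv2.cvtColor(d["img"],cv2.COLOR_BGR2HSV);return d
def plane(d,uv,z):
    uv=np.atleast_2d(np.array(uv,float));r=np.c_[uv,np.ones(len(uv))]@np.linalg.inv(d["K"]).T@d["R"]
    return d["C"]+r*((z-d["C"][2])/r[:,2])[:,None]
def tri(a,ua,b,ub):
    X=cv2.triangulatePoints(a["P"],b["P"],np.array(ua,float).reshape(2,1),np.array(ub,float).reshape(2,1))[:,0];return X[:3]/X[3]
def blobs(d,lo,hi,amin=150):
    m=cv2.inRange(d["hsv"],lo,hi);m=cv2.morphologyEx(m,cv2.MORPH_OPEN,np.ones((3,3)))
    return [c for c in cv2.findContours(m,cv2.RETR_EXTERNAL,cv2.CHAIN_APPROX_NONE)[0] if cv2.contourArea(c)>amin]
E
python3 - <<'E'
from h import *
d=cam("top");np.set_printoptions(precision=3,suppress=True)
print("C",d["C"])
for n,p,z in[("long",(262,200),.015),("sq",(405,188),.015),("round",(478,281),.015),("cork",(205,283),.01),("blue",(270,255),.12),("bowl",(343,270),.05),("vase lip",(250,191),.13),("mug",(406,183),.08),("planter",(486,281),.07),("stick",(172,200),0)]: print(n,plane(d,p,z)[0])
for p in[(240,205),(420,200),(460,270),(255,197),(205,283),(300,230),(343,270),(335,170),(470,285),(406,183)]: print(p,d["hsv"][p[1],p[0]])
for c in blobs(d,(0,0,110),(180,45,255)):
    print("white",cv2.boundingRect(c),cv2.minAreaRect(c))
E
```

```text
C [0.45  0.027 1.215]
long [0.604 0.161 0.015]
sq [ 0.625 -0.153  0.015]
round [ 0.42  -0.305  0.015]
cork [0.425 0.288 0.01 ]
blue [0.481 0.135 0.12 ]
bowl [ 0.448 -0.012  0.05 ]
vase lip [0.608 0.172 0.13 ]
mug [ 0.626 -0.145  0.08 ]
planter [ 0.421 -0.307  0.07 ]
stick [0.61  0.363 0.   ]
(240, 205) [ 26  13 135]
(420, 200) [12 16 81]
(460, 270) [ 15  13 116]
(255, 197) [  8 152 124]
(205, 283) [ 16 132 114]
(300, 230) [ 21 102 142]
(343, 270) [  0   4 141]
(335, 170) [ 14 123  77]
(470, 285) [ 10 171  73]
(406, 183) [ 11 146  56]
white (336, 260, 23, 20) ((347.0, 269.5), (19.0, 22.0), 90.0)
white (451, 253, 53, 57) ((474.89453125, 280.01837158203125), (49.806968688964844, 55.84127426147461), 16.69924545288086)
white (266, 183, 29, 17) ((279.7911682128906, 191.2147216796875), (28.76119041442871, 15.032514572143555), 4.39870548248291)
white (226, 181, 34, 37) ((242.5, 199.0), (36.0, 33.0), 90.0)
white (376, 160, 53, 56) ((404.2115478515625, 187.0576934814453), (48.832916259765625, 49.81350326538086), 78.69007110595703)
white (13, 82, 105, 103) ((65.0, 133.0), (102.0, 104.0), 90.0)
white (437, 43, 94, 92) ((483.5, 88.50001525878906), (91.92388916015625, 90.50968170166016), 45.0)
white (25, 0, 107, 53) ((78.0, 26.0), (52.0, 106.0), 90.0)
```

View pics/wrist0.png

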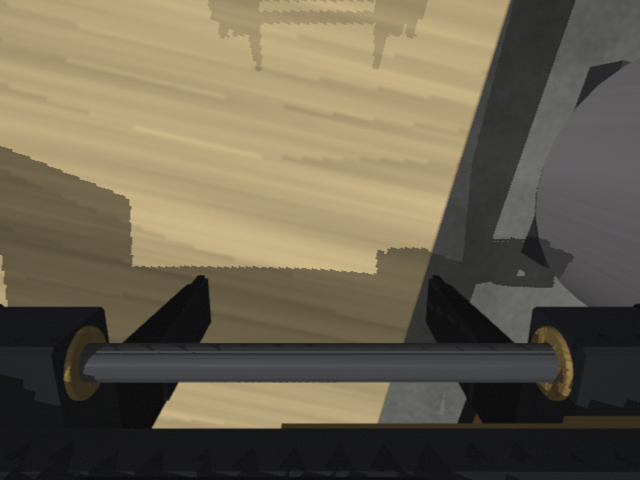

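The wrist view looks past the fingers at bare bench, with the finger tips near (200,280) and (435,280). Now I'll rotate the tool square to the world axes, rise, and go over the middle.

```bash
python3 - <<'E'
from h import *
d=cam("wrist");print("C",d["C"],"fwd",d["R"][2],"up",-d["R"][1]); print(plane(d,[(320,240),(320,0),(0,0),(640,0)],0))
E
python3 -m pendant '[1,0.06,0.1,0.2,0,0,-0.05, 1,0.15,0.2,0.35,0,0,-0.142, 1,0.25,0.3,0.4,0,0,-0.142, 1,0.35,0.4,0.4,0,0,-0.142, 1,0.4,0.48,0.4,0,0,-0.142, 1,0.45,0.56,0.4,0,0,-0.142, 1,0.5,0.65,0.4,0,0,-0.142, 1,0.5,0.65,0.4,0,0,-0.142]'
```

```text
C [ 0.2175585  -0.61656431  0.38451076] fwd [-0.25937618 -0.05818135 -0.96402227] up [ 0.9399987   0.21387376 -0.26582035]
[[ 0.11298171 -0.64199869  0.        ]
 [ 0.3124765  -0.59638502  0.        ]
 [ 0.25425621 -0.34001019  0.        ]
 [ 0.3706345  -0.85248552  0.        ]]
t: 1.25
position: [0.3951, -0.3067, 0.4152]
tcp_rot: [1.0, 0.001, 0.0, 0.0]
force: [0.8, -0.1, -0.2]
finger_gap: 0.999
grip_force: 0.0
```

Run:
```python
from h import *
d=cam("wrist");cv2.imwrite("pics/w1.png",d["img"])
```

```text
(no output)
```

View pics/w1.png

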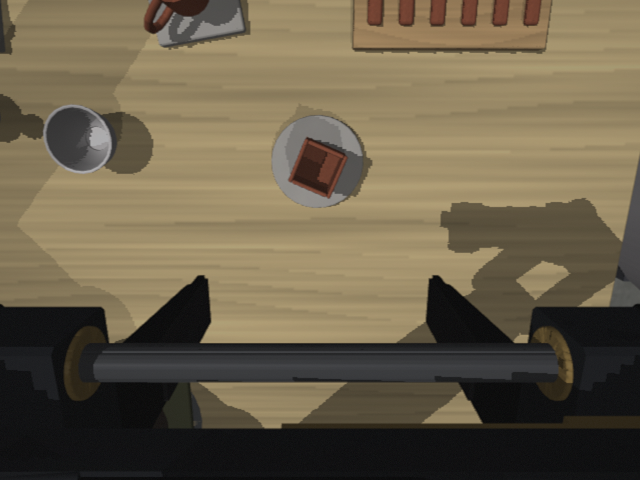

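The wrist view has the round bat at (318,161), the planter rim at (318,167) turned about 20°, and the bowl at (78,138). I'll take a second, lower view and triangulate.

```bash
cat >> h.py <<'E'
np.set_printoptions(precision=4,suppress=True)
import pickle
def save(d,n): pickle.dump(d,open(n+".pkl","wb"))
def load(n): return pickle.load(open(n+".pkl","rb"))
def near(cs,p): return min(cs,key=lambda c:-cv2.pointPolygonTest(cv2.convexHull(c),tuple(map(float,p)),True))
def quad(c):
    h=cv2.convexHull(c)
    for e in np.arange(.01,.15,.005):
        q=cv2.approxPolyDP(h,e*cv2.arcLength(h,True),True)
        if len(q)<=4:break
    return q[:,0].astype(float)
WHITE=((0,0,50),(180,60,255));RED=((0,110,20),(14,255,200))
E
python3 - <<'E'
from h import *
save(cam("wrist"),"a")
E
python3 -m pendant '[1,0.01,0,-0.1,0,0,0, 1,0.01,0.0,-0.2,0,0,0, 1,0.01,0,-0.2,0,0,0, 1,0.01,0,-0.2,0,0,0]'
python3 - <<'E'
from h import *
b=cam("wrist");save(b,"b");cv2.imwrite("pics/w2.png",b["img"]);a=load("a");print(b["C"])
g=plane(b,(318,161),0)
pa=[(318,161)];
Pw=plane(a,(318,161),.015)[0];pb=b["P"]@np.r_[Pw,1];pb=pb[:2]/pb[2];print("pb",pb)
out=[]
for d,p in((a,(318,161)),(b,pb)):
    w=near(blobs(d,*WHITE),p);r=near(blobs(d,*RED),p)
    wh=cv2.convexHull(np.vstack([w,r]))
    print("bat",cv2.fitEllipse(wh),"red",cv2.boundingRect(r),cv2.contourArea(r),quad(r).tolist(),[d["hsv"][int(p[1])+i,int(p[0])] .tolist() for i in(-25,0,35)])
    out.append((cv2.fitEllipse(wh)[0],quad(r)))
print("bat c",tri(a,out[0][0],b,out[1][0]))
qa,qb=out[0][1],out[1][1]
for q in qa:
    P=plane(a,q,.075)[0];u=b["P"]@np.r_[P,1];u=u[:2]/u[2];k=np.argmin(np.linalg.norm(qb-u,axis=1));print(tri(a,q,b,qb[k]))
E
```

```text
t: 1.85
position: [0.3995, -0.3097, 0.3168]
tcp_rot: [1.0, 0.0, 0.001, 0.001]
force: [0.8, 0.0, 0.7]
finger_gap: 0.998
grip_force: 0.0
[ 0.4744 -0.309   0.4876]
pb [310.6721 169.6335]
bat ((320.5423889160156, 163.63638305664062), (91.69279479980469, 92.44112396240234), 5.770584583282471) red (293, 142, 58, 58) 2019.0 [[310.0, 142.0], [350.0, 160.0], [333.0, 199.0], [293.0, 183.0]] [[15, 12, 123], [8, 140, 73], [17, 13, 142]]
bat ((313.69647216796875, 172.49423217773438), (110.12705993652344, 110.55565643310547), 161.33753967285156) red (279, 146, 71, 73) 3136.0 [[301.0, 146.0], [349.0, 169.0], [328.0, 218.0], [279.0, 198.0]] [[15, 12, 124], [8, 138, 72], [8, 133, 44]]
bat c [ 0.4204 -0.3053  0.0064]
[ 0.4482 -0.2902 -0.0217]
[ 0.4293 -0.3419  0.0535]
[ 0.3868 -0.3197  0.0941]
[ 0.4034 -0.2716  0.0782]
```

View pics/w2.png

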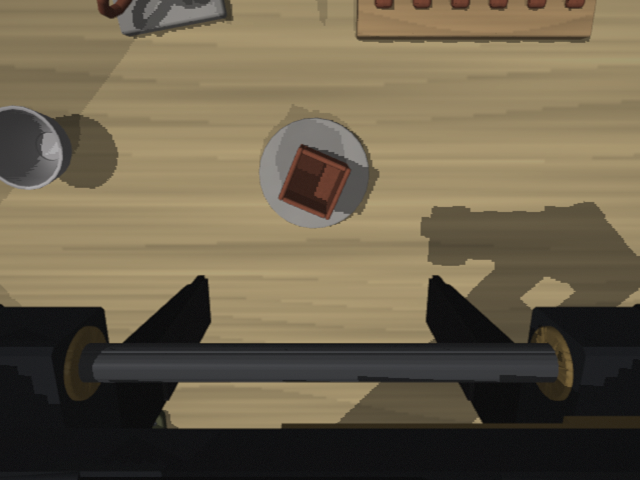

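View b shows the planter rim with corners at (301,146), (349,169), (328,218) and (279,198), and the bat at (314,172). The baseline between a and b is too short, so I'll cross-check against the top view and the known sizes.

Run:
```python
from h import *
a,b,t=load("a"),load("b"),cam("top")
save(t,"t")
for n,d,p in(("a",a,(318,165)),("b",b,(312,175)),("t",t,(480,281))):
    w=near(blobs(d,*WHITE),p);r=near(blobs(d,*RED,80),p);q=quad(r)
    hull=cv2.convexHull(np.vstack([w,r]))[:,0];X=plane(d,hull,.015)[:,:2].astype(np.float32)
    (c,R)=cv2.minEnclosingCircle(X);e=cv2.fitEllipse(X)
    Q=plane(d,q,.075);s=[np.linalg.norm(Q[i]-Q[i-1]) for i in range(len(Q))]
    print(n,"bat",c,R,e,"\n planter",Q.mean(0),s,cv2.minAreaRect(plane(d,r[:,0],.075)[:,:2].astype(np.float32)))
    d["uv"]=(cv2.fitEllipse(hull)[0],q.mean(0))
for i in(0,1):print(tri(a,a["uv"][i],t,t["uv"][i]),tri(b,b["uv"][i],t,t["uv"][i]))
```

```text
a bat (0.4193529486656189, -0.30530673265457153) 0.06207803264260292 ((0.41934823989868164, -0.30530428886413574), (0.12311527878046036, 0.12349852174520493), 0.2998732328414917) 
 planter [ 0.4173 -0.3062  0.075 ] [np.float64(0.05310424500713699), np.float64(0.05242453867935329), np.float64(0.05143066409500714), np.float64(0.0527906637897138)] ((0.4179829955101013, -0.30623915791511536), (0.05463121831417084, 0.05642063170671463), 66.8238525390625)
b bat (0.4193880259990692, -0.305279940366745) 0.0620063915848732 ((0.41928091645240784, -0.3052421808242798), (0.12303438782691956, 0.12328477203845978), 178.4744415283203) 
 planter [ 0.4176 -0.3062  0.075 ] [np.float64(0.05518229482258672), np.float64(0.0514441982423603), np.float64(0.05284583238839723), np.float64(0.05281230382633136)] ((0.4184859097003937, -0.30642378330230713), (0.054762840270996094, 0.05780787020921707), 66.6498031616211)
t bat (0.41998130083084106, -0.30432403087615967) 0.06252055615186691 ((0.4205087721347809, -0.30400964617729187), (0.1228928416967392, 0.12397781014442444), 176.12718200683594) 
 planter [ 0.4191 -0.298   0.075 ] [np.float64(0.050291439302616814), np.float64(0.05959774789627271), np.float64(0.05294251680187509), np.float64(0.06451400818183561)] ((0.419235497713089, -0.30009928345680237), (0.06986521929502487, 0.057147543877363205), 67.18412780761719)
[ 0.4204 -0.3054  0.0099] [ 0.4204 -0.3053  0.0101]
[ 0.4171 -0.3058  0.0489] [ 0.4171 -0.3052  0.0513]
```

Round bat centre is (0.4195, −0.305). Its diameter comes out at 124 mm on z=0.015, which confirms the height. Planter centre is (0.418, −0.306), about 55–57 mm across at z=0.075, with edges at −23°. Going in to grasp.

```bash
python3 -m pendant '[1,0.038,0.006,-0.05,0,0,-0.1, 1,0.038,0.006,-0.12,0,0,-0.2, 1,0.038,0.006,-0.2,0,0,-0.258, 1,0.038,0.006,-0.3,0,0,-0.258, 1,0.038,0.006,-0.4,0,0,-0.258, 1,0.038,0.006,-0.48,0,0,-0.258, 1,0.038,0.006,-0.54,0,0,-0.258, 1,0.038,0.006,-0.558,0,0,-0.258]' 15
python3 -m pendant '[1,0,0,0,0,0,0, -1,0,0,0,0,0,0, -1,0,0,0,0,0,0, -1,0,0,0,0,0,0, -1,0,0,0,0,0,0, -1,0,0,0,0,0,0]' 15
```

```text
t: 2.95
position: [0.4185, -0.3062, 0.0356]
tcp_rot: [0.98, -0.201, -0.0, -0.0]
force: [0.4, 0.1, 0.2]
finger_gap: 1.0
grip_force: 0.0
t: 3.7
position: [0.4183, -0.3059, 0.0359]
tcp_rot: [0.98, -0.201, 0.0, 0.0]
force: [-0.7, -0.1, 1.4]
finger_gap: 0.586
grip_force: 15.0
```

```bash
python3 -m pendant '[-1,0,0,0.04,0,0,0, -1,0,0,0.12,0,0,0, -1,0,0,0.22,0,0,0, -1,0,0,0.32,0,0,0, -1,-0.02,0.08,0.36,0,0,0.1, -1,-0.04,0.18,0.36,0,0,0.2, -1,-0.06,0.28,0.36,0,0,0.258, -1,-0.08,0.38,0.36,0,0,0.258]' 22
python3 -m pendant '[-1,0,0.1,0,0,0,0, -1,0,0.2,0,0,0,0, -1,0,0.3,0,0,0,0, -1,0,0.4,0,0,0,0, -1,0,0.5,0,0,0,0, -1,0,0.6,0,0,0,0, -1,0,0.7,0,0,0,0, -1,0,0.78,0,0,0,0]'
python3 -m pendant '[-1,0,0.018,0,0,0,0, -1,0,0.018,0,0,0,0]'
python3 - <<'E'
from h import *
d=cam("wrist");save(d,"c");cv2.imwrite("pics/w3.png",d["img"])
E
```

```text
t: 4.7
position: [0.3773, -0.1142, 0.215]
tcp_rot: [1.0, 0.0, -0.0, -0.0]
force: [1.0, -0.2, -2.1]
finger_gap: 0.588
grip_force: 22.0
t: 5.7
position: [0.3774, 0.276, 0.215]
tcp_rot: [1.0, 0.001, -0.0, 0.0]
force: [0.5, 0.1, -1.6]
finger_gap: 0.589
grip_force: 22.0
t: 5.95
position: [0.3778, 0.283, 0.215]
tcp_rot: [1.0, 0.001, -0.001, 0.001]
force: [0.7, 0.4, -1.9]
finger_gap: 0.589
grip_force: 22.0
```

View pics/w3.png

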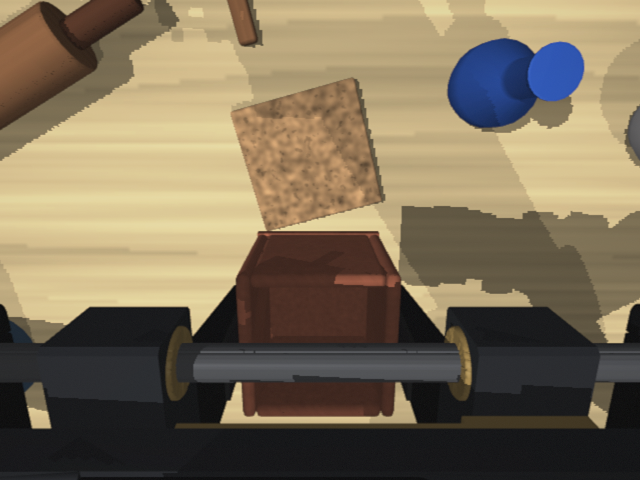

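The planter is held level. The cork mat's corners are at (232,112), (354,78), (384,200) and (268,230), and the blue look-alike is at (500,83), clear of the path.

Run:
```python
from h import *
c,t=load("c"),load("t")
q=np.array([(232,112),(354,78),(384,200),(268,230)],float);X=plane(c,q,.01)
print(X.mean(0),[np.linalg.norm(X[i]-X[i-1]) for i in range(4)])
r=near(blobs(t,(8,110,60),(17,255,160)),(205,283));qt=quad(r);print(qt,plane(t,qt,.01).mean(0))
for u in q:
    p=t["P"]@np.r_[plane(c,u,.01)[0],1];p=p[:2]/p[2];k=np.argmin(np.linalg.norm(qt-p,axis=1));print(tri(c,u,t,qt[k]))
```

```text
[0.4232 0.2906 0.01  ] [np.float64(0.107834337351293), np.float64(0.1073780101822644), np.float64(0.10774466043904118), np.float64(0.10950084714937461)]
[[221. 254.]
 [233. 300.]
 [187. 313.]
 [175. 266.]] [0.4246 0.2905 0.01  ]
[ 0.4631  0.3646 -0.0298]
[0.4881 0.2529 0.0108]
[0.3876 0.2253 0.0222]
[0.3604 0.3266 0.018 ]
```

```bash
python3 -m pendant '[-1,0.05,0.01,-0.05,0,0,0, -1,0.092,0.013,-0.12,0,0,0, -1,0.092,0.013,-0.2,0,0,0, -1,0.092,0.013,-0.27,0,0,0, -1,0.092,0.013,-0.32,0,0,0, -1,0.092,0.013,-0.35,0,0,0, -1,0.092,0.013,-0.365,0,0,0, -1,0.092,0.013,-0.369,0,0,0]'
python3 -m pendant '[-1,0,0,-0.001,0,0,0, 0.4,0,0,-0.001,0,0,0, 1,0,0,-0.001,0,0,0, 1,0,0,-0.001,0,0,0, 1,0,0,0,0,0,0]'
```

```text
t: 7.0
position: [0.4247, 0.2896, 0.0316]
tcp_rot: [1.0, 0.0, 0.0, -0.0]
force: [0.6, 0.3, -1.7]
finger_gap: 0.584
grip_force: 22.0
t: 7.62
position: [0.4243, 0.2898, 0.0313]
tcp_rot: [1.0, 0.0, 0.0, -0.0]
force: [-0.1, 0.2, -0.1]
finger_gap: 0.951
grip_force: 0.0
```

```bash
python3 -m pendant '[1,0,0,0.06,0,0,0, 1,0,0,0.18,0,0,0, 1,0,0,0.3,0,0,0, 1,0,-0.05,0.42,0,0,0, 1,0.02,-0.14,0.52,0,0,0, 1,0.05,-0.24,0.58,0,0,0, 1,0.08,-0.35,0.64,0,0,0, 1,0.11,-0.46,0.66,0,0,0]'
python3 -m pendant '[1,0.04,-0.1,0,0,0,0, 1,0.08,-0.2,0,0,0,0, 1,0.1,-0.3,0,0,0,0, 1,0.12,-0.39,0,0,0,0, 1,0.12,-0.39,0,0,0,0, 1,0.12,-0.39,0,0,0,0]'
python3 - <<'E'
from h import *
d=cam("wrist");save(d,"e");cv2.imwrite("pics/w4.png",d["img"])
E
```

```text
t: 8.62
position: [0.4793, 0.0603, 0.3635]
tcp_rot: [1.0, 0.001, 0.002, -0.0]
force: [0.9, 0.3, 0.0]
finger_gap: 1.002
grip_force: 0.0
t: 9.38
position: [0.5385, -0.1328, 0.3606]
tcp_rot: [1.0, 0.0, -0.0, -0.0]
force: [-0.2, 0.5, -0.2]
finger_gap: 0.998
grip_force: 0.0
```

View pics/w4.png

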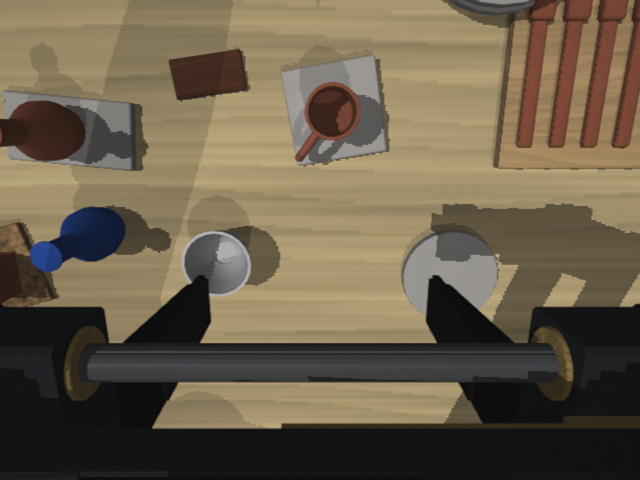

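The mug rim is centred near (332,111) with the handle pointing down-left to (301,157). The square bat's corners are at (281,71), (375,55), (388,151) and (299,165), and the round bat is empty at (450,275). The rib (210,74) and bowl (217,263) haven't moved.

Run:
```python
from h import *
e,t=load("e"),load("t")
def disc(d,p):
    r=near(blobs(d,*RED,80),p);m=np.zeros((480,640),np.uint8);cv2.drawContours(m,[r],-1,255,-1)
    dt=cv2.distanceTransform(m,cv2.DIST_L2,5);k=np.argwhere(dt>dt.max()-.3).mean(0);return k[::-1],dt.max(),r
for n,d,p in(("e",e,(332,111)),("t",t,(406,185))):
    c,R,r=disc(d,p);d["m"]=c;f=d["K"][0,0];X=plane(d,c,.08)[0];print(n,c,R,X,"diam",2*R/f*(d["C"][2]-.08))
    pts=plane(d,r[:,0],.065)[:,:2];v=pts-X[:2];k=np.argsort(np.linalg.norm(v,axis=1))[-8:];vv=v[k].mean(0);print(" handle",vv,np.degrees(np.arctan2(vv[1],vv[0])))
    w=near(blobs(d,*WHITE),p);q=quad(np.vstack([w,r]) if n=="e" else w);X=plane(d,q,.015);print(" bat",q.tolist(),X.mean(0),[np.linalg.norm(X[i]-X[i-1]) for i in range(len(q))]);d["q"]=q
print("mug tri",tri(e,e["m"],t,t["m"]),"bat tri",tri(e,e["q"].mean(0),t,t["q"].mean(0)))
q=np.array([(281,71),(375,55),(388,151),(299,165)],float);X=plane(e,q,.015);print("hand bat",X.mean(0))
w=near(blobs(e,*WHITE),(460,270));print(cv2.boundingRect(w))
```

```text
e [332.5 111. ] 26.965895 [ 0.6251 -0.1473  0.08  ] diam 0.057936338926983605
 handle [-0.0497  0.0376] 142.86563395987582
 bat [[386.0, 149.0], [299.0, 165.0], [281.0, 72.0], [374.0, 55.0]] [ 0.6261 -0.1523  0.015 ] [np.float64(0.10635847776472766), np.float64(0.10671202759566399), np.float64(0.1075486988176014), np.float64(0.10776820536371122)]
t [402.3333 187.3333] 11.587599 [ 0.6174 -0.1374  0.08  ] diam 0.047757166582172106
 handle [-0.0407  0.0266] 146.82250019980282
 bat [[423.0, 159.0], [433.0, 207.0], [386.0, 216.0], [376.0, 168.0]] [ 0.6267 -0.1516  0.015 ] [np.float64(0.10523638012605364), np.float64(0.10805221314536877), np.float64(0.10466814558184327), np.float64(0.10802164320494846)]
mug tri [ 0.6278 -0.1487  0.0061] bat tri [ 0.6278 -0.1527  0.0072]
hand bat [ 0.6257 -0.1533  0.015 ]
(402, 229, 96, 86)
```

```bash
python3 -m pendant '[1,0.04,-0.07,-0.1,0,0,0, 1,0.08,-0.13,-0.2,0,0,0, 1,0.08,-0.13,-0.2,0,0,0, 1,0.08,-0.13,-0.2,0,0,0]'
python3 - <<'E'
from h import *
a=load("e");e=cam("wrist");save(e,"g")
def disc(d,p):
    r=near(blobs(d,*RED,80),p);m=np.zeros((480,640),np.uint8);cv2.drawContours(m,[r],-1,255,-1)
    dt=cv2.distanceTransform(m,cv2.DIST_L2,5);k=np.argwhere(dt>dt.max()-.3).mean(0);return k[::-1],dt.max(),r
p=e["P"]@np.array([.625,-.147,.08,1]);p=p[:2]/p[2];c,R,r=disc(e,p)
ell=cv2.HoughCircles(cv2.cvtColor(e["img"],cv2.COLOR_BGR2GRAY),cv2.HOUGH_GRADIENT,1,100,param1=80,param2=20,minRadius=28,maxRadius=42)
print(p,c,R,ell,plane(e,c,.08),tri(a,(332.5,111),e,c),e["C"],2*R/e["K"][0,0]*(e["C"][2]-.08))
w=near(blobs(e,*WHITE),p);q=quad(np.vstack([w,r]));X=plane(e,q,.015);print(q.tolist(),X.mean(0),tri(a,plane and np.array([(386,149),(299,165),(281,72),(374,55)]).mean(0),e,q.mean(0)))
E
```

```text
t: 9.93
position: [0.579, -0.197, 0.262]
tcp_rot: [1.0, 0.001, 0.001, 0.0]
force: [0.4, 0.4, 0.7]
finger_gap: 1.004
grip_force: 0.0
[258.0026 159.3824] [259.  158.5] 33.953495 [[[261.5 155.5  34.6]]] [[ 0.6257 -0.1479  0.08  ]] [ 0.6253 -0.1474  0.076 ] [ 0.654  -0.1965  0.4328] 0.05703623912929189
[[335.0, 197.0], [222.0, 215.0], [206.0, 105.0], [316.0, 85.0]] [ 0.6263 -0.1496  0.015 ] [ 0.6281 -0.1514  0.0263]
```

```bash
python3 -m pendant '[1,0.04,0.05,0,0,0,-0.1, 1,0.093,0.102,0,0,0,-0.2, 1,0.093,0.102,-0.04,0,0,-0.3, 1,0.093,0.102,-0.14,0,0,-0.4, 1,0.093,0.102,-0.25,0,0,-0.4, 1,0.093,0.102,-0.35,0,0,-0.4, 1,0.093,0.102,-0.42,0,0,-0.4, 1,0.093,0.102,-0.45,0,0,-0.4]' 15
python3 -m pendant '[1,0,0,0,0,0,0, -1,0,0,0,0,0,0, -1,0,0,0,0,0,0, -1,0,0,0,0,0,0, -1,0,0,0,0,0,0, -1,0,0,0,0,0,0]' 15
```

```text
t: 10.98
position: [0.6254, -0.1463, 0.0361]
tcp_rot: [0.951, -0.308, 0.0, -0.0]
force: [-0.2, -0.9, -0.4]
finger_gap: 1.002
grip_force: 0.0
t: 11.72
position: [0.6252, -0.1474, 0.0359]
tcp_rot: [0.951, -0.309, 0.0, 0.0]
force: [-0.3, 0.6, 1.5]
finger_gap: 0.592
grip_force: 15.0
```

```bash
python3 -m pendant '[-1,0,0,0.03,0,0,0, -1,0,0,0.1,0,0,0, -1,-0.04,-0.03,0.17,0,0,0, -1,-0.12,-0.09,0.2,0,0,0, -1,-0.2,-0.15,0.2,0,0,0, -1,-0.28,-0.21,0.2,0,0,0, -1,-0.35,-0.27,0.2,0,0,0, -1,-0.40,-0.306,0.2,0,0,0]' 22
python3 -m pendant '[-1,-0.012,-0.009,0,0,0,0, -1,-0.012,-0.009,0,0,0,0]'
python3 - <<'E'
from h import *
d=cam("wrist");s=cam("side");s2=cv2.resize(s["img"][120:330,260:540],None,fx=1.4,fy=1.4)
im=np.zeros((480,800,3),np.uint8);im[:360,:408]=cv2.resize(d["img"],None,fx=.6375,fy=.75);im[:294,408:800]=s2;cv2.imwrite("pics/w5.png",im)
E
```

```text
t: 12.72
position: [0.4237, -0.3013, 0.1365]
tcp_rot: [0.951, -0.309, 0.0, 0.0]
force: [0.1, 0.3, -1.3]
finger_gap: 0.594
grip_force: 22.0
t: 12.98
position: [0.4194, -0.3048, 0.1362]
tcp_rot: [0.951, -0.309, 0.0, -0.0]
force: [0.8, 0.6, -1.4]
finger_gap: 0.597
grip_force: 22.0
```

View pics/w5.png

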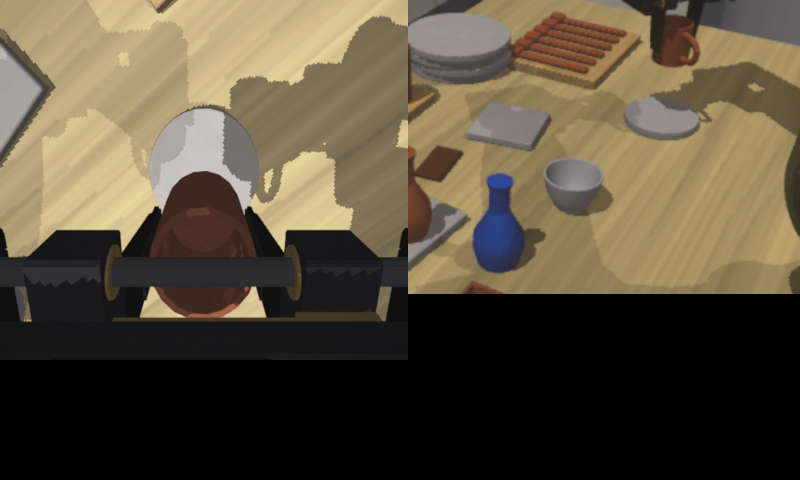

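The mug hangs upright and centred between the pads, above the empty round bat at (205,145) in the wrist half. Lowering it now.

```bash
python3 -m pendant '[-1,0,0,-0.06,0,0,0, -1,0,0,-0.12,0,0,0, -1,0,0,-0.16,0,0,0, -1,0,0,-0.185,0,0,0, -1,0,0,-0.195,0,0,0, -1,0,0,-0.199,0,0,0, -1,0,0,-0.2,0,0,0, -1,0,0,-0.2,0,0,0]'
python3 -m pendant '[0.4,0,0,0,0,0,0, 1,0,0,0,0,0,0, 1,0,0,0,0,0,0, 1,0,0,0,0,0,0, 1,0,0,0.06,0,0,0, 1,0,0,0.16,0,0,0, 1,0,0,0.28,0,0,0.1, 1,0.0,0.02,0.4,0,0,0.2]'
python3 -m pendant '[1,0.03,0.09,0.07,0,0,0.1, 1,0.06,0.18,0.14,0,0,0.2, 1,0.1,0.27,0.2,0,0,0.2, 1,0.14,0.37,0.2,0,0,0.2, 1,0.18,0.47,0.2,0,0,0.2, 1,0.22,0.56,0.2,0,0,0.2, 1,0.26,0.66,0.2,0,0,0.2, 1,0.3,0.75,0.2,0,0,0.2]'
python3 -m pendant '[1,0,0.08,0,0,0,0, 1,0,0.12,0,0,0,0, 1,0,0.12,0,0,0,0, 1,0,0.12,0,0,0,0]'
python3 - <<'E'
from h import *
d=cam("wrist");save(d,"v1");cv2.imwrite("pics/w6.png",d["img"])
E
```

```text
t: 14.08
position: [0.4196, -0.3051, 0.0364]
tcp_rot: [0.951, -0.309, 0.001, 0.0]
force: [-0.1, 0.3, -2.0]
finger_gap: 0.594
grip_force: 22.0
t: 15.08
position: [0.4189, -0.2948, 0.2375]
tcp_rot: [0.988, -0.154, -0.0, 0.0]
force: [-0.4, -0.5, 0.7]
finger_gap: 1.001
grip_force: 0.0
t: 16.08
position: [0.5695, 0.0821, 0.3357]
tcp_rot: [1.0, 0.001, 0.0, 0.0]
force: [0.0, -0.4, -0.6]
finger_gap: 1.0
grip_force: 0.0
t: 16.58
position: [0.5692, 0.1392, 0.3358]
tcp_rot: [1.0, -0.0, 0.0, 0.0]
force: [-0.0, -0.6, 0.2]
finger_gap: 0.998
grip_force: 0.0
```

View pics/w6.png

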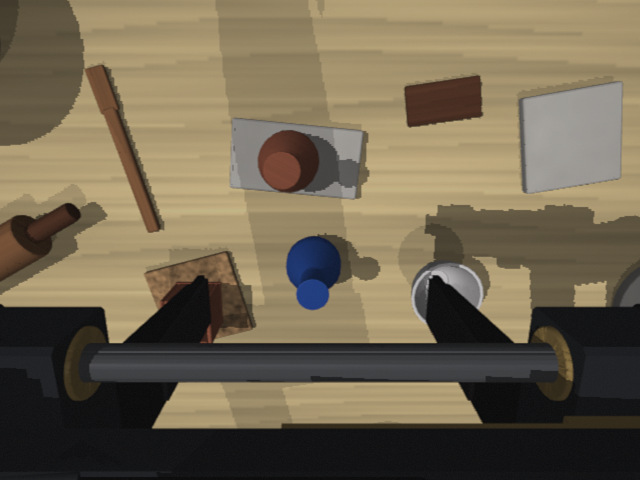

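Mug released. The vase lip is at (281,170) and the long bat's corners are at (233,118), (366,131), (357,198) and (231,187). The square bat is now empty, with corners at (520,98), (621,82), (621,177) and (527,192). I'll take a second view for heights.

```bash
python3 -m pendant '[1,0.05,0.1,-0.05,0,0,0, 1,0.05,0.15,-0.1,0,0,0, 1,0.05,0.15,-0.1,0,0,0, 1,0.05,0.15,-0.1,0,0,0]'
python3 - <<'E'
from h import *
a=load("v1");b=cam("wrist");save(b,"v2");cv2.imwrite("pics/w7.png",b["img"])
X0=plane(a,(281,170),.139)[0];print("lip@.139",X0)
L=[]
for d in(a,b):
    p=d["P"]@np.r_[X0,1];p=p[:2]/p[2];x,y=(p-45).astype(int);x=max(x,0);y=max(y,0)
    g=cv2.cvtColor(d["img"],cv2.COLOR_BGR2GRAY)[y:y+90,x:x+90];g=cv2.resize(g,None,fx=4,fy=4,interpolation=cv2.INTER_CUBIC)
    ex=17*d["K"][0,0]/(d["C"][2]-.139)/1000*4
    H=cv2.HoughCircles(g,cv2.HOUGH_GRADIENT,1,200,param1=60,param2=12,minRadius=int(ex*.85),maxRadius=int(ex*1.15))
    print(p,ex/4,None if H is None else H[0][0]/4+np.r_[x,y,0]);L.append(H[0][0][:2]/4+[x,y])
print("lip",tri(a,L[0],b,L[1]),[plane(d,l,.139)[0] for d,l in zip((a,b),L)])
for nm,p in(("long",X0),("sq",np.array([.6255,-.152,.015]))):
  for d in(a,b):
    u=d["P"]@np.r_[p,1];u=u[:2]/u[2];w=near(blobs(d,*WHITE),u)
    if nm=="long": w=np.vstack([c for c in blobs(d,*WHITE,60) if np.linalg.norm(c[:,0].mean(0)-d["P"][:2].dot(np.r_[.604,.161,.015,1])/d["P"][2].dot(np.r_[.604,.161,.015,1]))<70])
    q=quad(w);X=plane(d,q,.015);print(nm,q.tolist(),X.mean(0),[np.linalg.norm(X[i]-X[i-1]) for i in range(len(q))],cv2.minAreaRect(plane(d,w[:,0],.015)[:,:2].astype(np.float32)))
t=cam("top");u=(478,281);w=near(blobs(t,*WHITE),u)
E
```

```text
t: 17.12
position: [0.5946, 0.214, 0.2868]
tcp_rot: [1.0, -0.0, 0.001, 0.0]
force: [0.9, -0.5, 0.7]
finger_gap: 1.003
grip_force: 0.0
lip@.139 [0.6048 0.1714 0.139 ]
[281. 170.] 19.430160968543657 [281.375 170.875  19.2  ]
[373.4484 210.23  ] 22.41864331871379 [374.375 211.375  21.15 ]
lip [0.6042 0.1709 0.1409] [array([0.604 , 0.1711, 0.139 ]), array([0.6039, 0.1707, 0.139 ])]
long [[232.0, 119.0], [361.0, 130.0], [355.0, 197.0], [231.0, 187.0]] [0.604  0.1658 0.015 ] [np.float64(0.07697511807378676), np.float64(0.14600937830990562), np.float64(0.07684056033136095), np.float64(0.14634241430603806)] ((0.603868842124939, 0.16550152003765106), (0.14974336326122284, 0.07960538566112518), 84.46748352050781)
long [[296.0, 145.0], [438.0, 157.0], [427.0, 228.0], [292.0, 217.0]] [0.6039 0.1661 0.015 ] [np.float64(0.07600141353995746), np.float64(0.14765311055342664), np.float64(0.07612146059060908), np.float64(0.14681714246943775)] ((0.6040793061256409, 0.16589662432670593), (0.14993257820606232, 0.07999753206968307), 84.48046875)
sq [[621.0, 81.0], [620.0, 177.0], [522.0, 191.0], [519.0, 99.0]] [ 0.6269 -0.1484  0.015 ] [np.float64(0.11154524368460403), np.float64(0.10708725126095761), np.float64(0.11354636933723468), np.float64(0.10430488501268052)] ((0.6260872483253479, -0.14887018501758575), (0.10985200852155685, 0.11415792256593704), 9.642291069030762)
sq [[639.0, 117.0], [639.0, 220.0], [608.0, 221.0], [609.0, 123.0]] [ 0.6202 -0.1061  0.015 ] [np.float64(0.029896807707105306), np.float64(0.10904243081090942), np.float64(0.03331044409219902), np.float64(0.1036345681164763)] ((0.6192101240158081, -0.10628523677587509), (0.11083638668060303, 0.03292497992515564), 10.573857307434082)
```

View pics/w7.png

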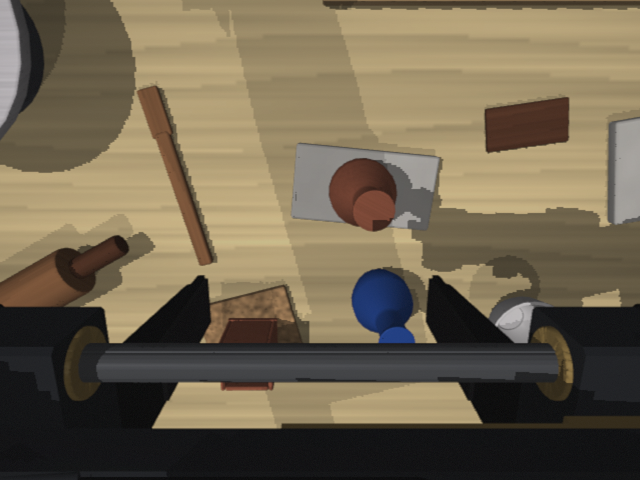

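Lip at (374,211), and the two views put it at (0.604, 0.171, 0.141), against 0.139 expected. Long bat centre is (0.604, 0.1655), square bat (0.626, −0.1515). I'll grasp the vase by the neck.

```bash
python3 -m pendant '[1,0.019,-0.087,0,0,0,0, 1,0.019,-0.087,-0.06,0,0,0, 1,0.019,-0.087,-0.14,0,0,0, 1,0.019,-0.087,-0.22,0,0,0, 1,0.019,-0.087,-0.3,0,0,0, 1,0.019,-0.087,-0.35,0,0,0, 1,0.019,-0.087,-0.384,0,0,0, 1,0.019,-0.087,-0.384,0,0,0]' 15
python3 -m pendant '[-1,0,0,0,0,0,0, -1,0,0,0,0,0,0, -1,0,0,0,0,0,0, -1,0,0,0,0,0,0, -1,0,0,0,0,0,0, -1,0,0,0,0,0,0, -1,0,0,0,0,0,0]' 15
```

```text
t: 18.23
position: [0.6034, 0.1711, 0.0933]
tcp_rot: [1.0, 0.0, -0.001, 0.0]
force: [0.8, -0.3, 0.5]
finger_gap: 1.002
grip_force: 0.0
t: 19.1
position: [0.6036, 0.1717, 0.0936]
tcp_rot: [1.0, 0.0, -0.0, 0.0]
force: [-0.2, -0.3, -0.2]
finger_gap: 0.33
grip_force: 15.0
```

The gap reads 31 mm where the neck is 26 mm, so the tips probably bear on the shoulder. I'll re-grip 7 mm higher.

```bash
python3 -m pendant '[0,0,0,0,0,0,0, 0,0,0,0,0,0,0, 0,0,0,0.014,0,0,0, 0,0,0,0.014,0,0,0, -1,0,0,0.014,0,0,0, -1,0,0,0.014,0,0,0, -1,0,0,0.014,0,0,0, -1,0,0,0.014,0,0,0]' 15
python3 -m pendant '[-1,0,0,0,0,0,0, -1,0,0,0,0,0,0]' 15
```

```text
t: 20.1
position: [0.6036, 0.1717, 0.1006]
tcp_rot: [1.0, 0.0, -0.0, 0.0]
force: [0.2, -1.0, -0.0]
finger_gap: 0.327
grip_force: 15.0
t: 20.35
position: [0.6036, 0.1717, 0.1006]
tcp_rot: [1.0, 0.0, -0.0, 0.0]
force: [-0.4, -0.3, 0.0]
finger_gap: 0.328
grip_force: 15.0
```

Same gap higher up, so the pads close on the lip rather than the shoulder. I'll centre them on the lip, another 11 mm up, then lift slightly and look.

```bash
python3 -m pendant '[0,0,0,0,0,0,0, 0,0,0,0,0,0,0, 0,0,0,0.022,0,0,0, 0,0,0,0.022,0,0,0, -1,0,0,0.022,0,0,0, -1,0,0,0.022,0,0,0, -1,0,0,0.022,0,0,0, -1,0,0,0.022,0,0,0]' 22
python3 -m pendant '[-1,0,0,0,0,0,0, -1,0,0,0.01,0,0,0, -1,0,0,0.025,0,0,0, -1,0,0,0.04,0,0,0, -1,0,0,0.04,0,0,0]' 22
python3 - <<'E'
from h import *
s=cam("side");cv2.imwrite("pics/s8.png",cv2.resize(s["img"][180:320,180:380],None,fx=3,fy=3))
E
```

```text
t: 21.35
position: [0.6036, 0.1717, 0.1116]
tcp_rot: [1.0, 0.0, -0.0, 0.0]
force: [0.1, -0.5, 0.4]
finger_gap: 0.323
grip_force: 22.0
t: 21.98
position: [0.6044, 0.1719, 0.133]
tcp_rot: [1.0, 0.0, 0.001, -0.0]
force: [0.8, -0.1, -3.3]
finger_gap: 0.322
grip_force: 22.0
```

View pics/s8.png

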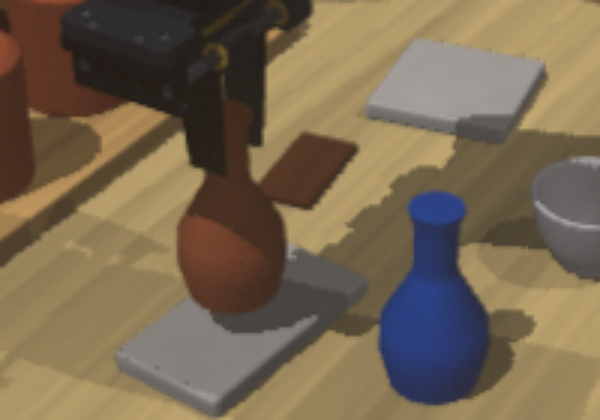

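The vase hangs upright from the lip, clear of the long bat, at about (230,250) in the crop. Carrying it to the square bat.

```bash
python3 -m pendant '[-1,0,0,0.04,0,0,0, -1,0,-0.03,0.08,0,0,0, -1,0.01,-0.09,0.1,0,0,0, -1,0.015,-0.17,0.1,0,0,0, -1,0.02,-0.25,0.1,0,0,0, -1,0.025,-0.33,0.1,0,0,0, -1,0.03,-0.41,0.1,0,0,0, -1,0.035,-0.49,0.1,0,0,0]'
python3 -m pendant '[-1,0.005,-0.07,0,0,0,0, -1,0.009,-0.12,0,0,0,0, -1,0.009,-0.145,0,0,0,0, -1,0.009,-0.155,0,0,0,0, -1,0.009,-0.155,-0.03,0,0,0, -1,0.009,-0.155,-0.07,0,0,0, -1,0.009,-0.155,-0.1,0,0,0, -1,0.009,-0.155,-0.12,0,0,0]'
python3 -m pendant '[-1,0,0,-0.012,0,0,0, -1,0,0,-0.017,0,0,0, -1,0,0,-0.019,0,0,0, -1,0,0,-0.019,0,0,0]'
python3 - <<'E'
from h import *
s=cam("side");cv2.imwrite("pics/s9.png",cv2.resize(s["img"][120:260,250:450],None,fx=3,fy=3))
E
```

```text
t: 23.02
position: [0.6215, -0.0757, 0.1839]
tcp_rot: [1.0, 0.0, 0.001, 0.0]
force: [0.3, 0.1, -2.6]
finger_gap: 0.324
grip_force: 22.0
t: 24.02
position: [0.6248, -0.15, 0.1193]
tcp_rot: [1.0, 0.001, -0.001, -0.0]
force: [0.8, 0.1, -2.0]
finger_gap: 0.325
grip_force: 22.0
t: 24.52
position: [0.626, -0.1509, 0.1128]
tcp_rot: [1.0, 0.0, 0.0, 0.0]
force: [0.6, 0.4, -1.5]
finger_gap: 0.324
grip_force: 22.0
```

View pics/s9.png

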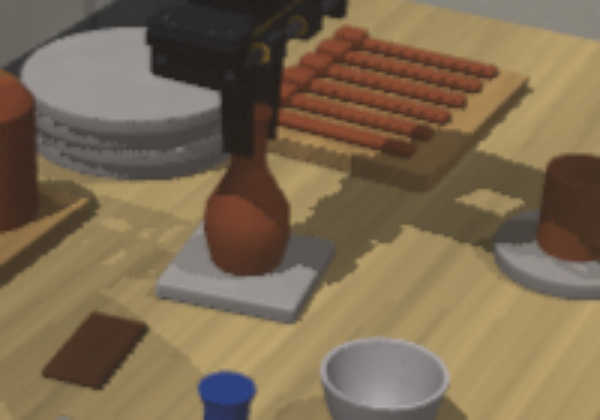

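The vase is over the middle of the square bat at (248,245), about 1 mm above it. I'll touch down and release.

```bash
python3 -m pendant '[-1,0,0,-0.001,0,0,0, -1,0,0,-0.002,0,0,0, -1,0,0,-0.002,0,0,0, -1,0,0,-0.002,0,0,0]' 5
python3 -m pendant '[-0.2,0,0,0,0,0,0, 0,0,0,0,0,0,0, 0.5,0,0,0,0,0,0, 0.5,0,0,0.05,0,0,0, 0.5,0,0,0.15,0,0,0, 1,0,0,0.27,0,0,0, 1,-0.03,0.04,0.37,0,0,0, 1,-0.06,0.12,0.4,0,0,0]'
```

```text
t: 25.08
position: [0.6259, -0.1508, 0.1115]
tcp_rot: [1.0, 0.0, 0.0, 0.0]
force: [-0.3, 0.1, -1.0]
finger_gap: 0.336
grip_force: 5.0
t: 26.08
position: [0.5968, -0.0914, 0.3166]
tcp_rot: [1.0, -0.001, 0.004, 0.001]
force: [0.6, 0.2, -0.8]
finger_gap: 0.981
grip_force: 0.0
```

```bash
python3 -m pendant '[1,-0.07,0.09,0,0,0,0, 1,-0.13,0.18,0,0,0,0, 1,-0.19,0.28,0,0,0,0, 1,-0.25,0.38,0,0,0,0, 1,-0.31,0.48,0,0,0,0, 1,-0.37,0.58,-0.02,0,0,0, 1,-0.42,0.68,-0.04,0,0,0, 1,-0.452,0.762,-0.1,0,0,0]'
python3 -m pendant '[1,0,0,0,0,0,0, 1,0,0,0,0,0,0, 1,0,0,0,0,0,0]'
python3 - <<'E'
from h import *
d=cam("wrist");save(d,"p1");t=cam("top");save(t,"t2")
im=np.zeros((480,800,3),np.uint8);im[:360,:400]=cv2.resize(d["img"][:360,60:460],None,fx=1,fy=1);im[:,400:]=cv2.resize(t["img"][130:330,350:520],(400,480))
cv2.imwrite("pics/w10.png",im)
for z in(.07,):
    u=d["P"]@np.array([.424,.29,z,1]);u=u[:2]/u[2];r=near(blobs(d,(0,110,20),(11,255,200)),u);print(u,cv2.boundingRect(r),cv2.minAreaRect(plane(d,r[:,0],z)[:,:2].astype(np.float32)))
E
```

```text
t: 27.08
position: [0.3693, 0.2925, 0.2631]
tcp_rot: [1.0, 0.001, 0.002, -0.001]
force: [0.6, 0.7, 0.5]
finger_gap: 1.002
grip_force: 0.0
t: 27.45
position: [0.3707, 0.2897, 0.2625]
tcp_rot: [1.0, -0.0, 0.001, -0.0]
force: [-0.6, 0.4, 0.1]
finger_gap: 1.001
grip_force: 0.0
[318.0953 149.812 ] (285, 116, 67, 67) ((0.42411714792251587, 0.2902439832687378), (0.05573375150561333, 0.05480686202645302), 89.93266296386719)
```

View pics/w10.png

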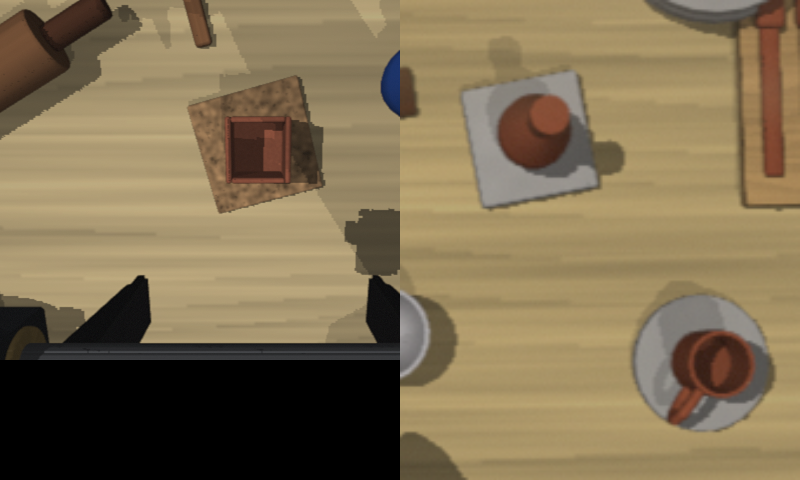

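The planter sits square on the cork at (0.424, 0.290). Vase and mug stand upright near the middle of their bats in the top view. Grasping the planter.

```bash
python3 -m pendant '[1,0.06,0,-0.03,0,0,0, 1,0.107,0,-0.1,0,0,0, 1,0.107,0,-0.18,0,0,0, 1,0.107,0,-0.27,0,0,0, 1,0.107,0,-0.36,0,0,0, 1,0.107,0,-0.42,0,0,0, 1,0.107,0,-0.45,0,0,0, 1,0.107,0,-0.456,0,0,0]' 22
python3 -m pendant '[1,0,0,0,0,0,0, -1,0,0,0,0,0,0, -1,0,0,0,0,0,0, -1,0,0,0,0,0,0, -1,0,0,0,0,0,0, -1,0,0,0.03,0,0,0, -1,0,0,0.1,0,0,0, -1,0,0,0.2,0,0,0]' 22
```

```text
t: 28.55
position: [0.4234, 0.2899, 0.033]
tcp_rot: [1.0, -0.0, -0.0, 0.0]
force: [-0.3, 1.0, 1.5]
finger_gap: 1.003
grip_force: 0.0
t: 29.55
position: [0.4218, 0.2895, 0.1332]
tcp_rot: [1.0, 0.0, -0.002, 0.001]
force: [0.9, -0.4, -0.9]
finger_gap: 0.588
grip_force: 22.0
```

```bash
python3 -m pendant '[-1,0,0,0.08,0,0,0, -1,0.02,-0.01,0.134,0,0,0, -1,0.1,-0.07,0.134,0,0,0, -1,0.18,-0.125,0.134,0,0,0, -1,0.26,-0.18,0.134,0,0,0, -1,0.33,-0.23,0.134,0,0,0, -1,0.361,-0.249,0.134,0,0,0, -1,0.361,-0.249,0.134,0,0,0]'
python3 -m pendant '[-1,0,0,-0.06,0,0,0, -1,0,0,-0.13,0,0,0, -1,0,0,-0.2,0,0,0, -1,0,0,-0.26,0,0,0, -1,0,0,-0.3,0,0,0, -1,0,0,-0.318,0,0,0, -1,0,0,-0.322,0,0,0, -1,0,0,-0.322,0,0,0]'
```

```text
t: 30.55
position: [0.6038, 0.1655, 0.2002]
tcp_rot: [1.0, -0.0, -0.0, -0.0]
force: [0.1, 1.3, -1.2]
finger_gap: 0.591
grip_force: 22.0
t: 31.55
position: [0.6043, 0.1666, 0.0417]
tcp_rot: [1.0, 0.001, 0.001, -0.0]
force: [-3.6, 0.3, 5.7]
finger_gap: 0.589
grip_force: 22.0
```

Contact came about 3 mm early, with some sideways force, so I'll look before releasing.

```bash
python3 -m pendant '[-1,0,0,0.004,0,0,0, -1,0,0,0.004,0,0,0]'
python3 - <<'E'
from h import *
s=cam("side");cv2.imwrite("pics/s11.png",cv2.resize(s["img"][180:330,180:380],None,fx=4,fy=4))
E
```

```text
t: 31.8
position: [0.6042, 0.1659, 0.0417]
tcp_rot: [1.0, 0.0, 0.001, -0.0]
force: [0.3, 0.1, 1.7]
finger_gap: 0.59
grip_force: 22.0
```

View pics/s11.png

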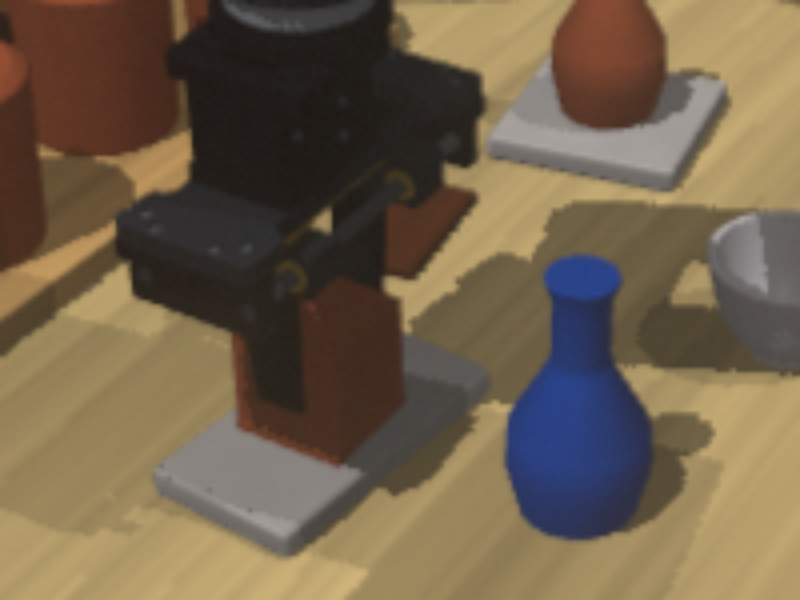

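The planter stands flat on the long bat, foot at about (320,440) in the crop, clear of everything else. Releasing.

```bash
python3 -m pendant '[-1,0,0,0,0,0,0, -1,0,0,0,0,0,0]' 5
python3 -m pendant '[0.4,0,0,0,0,0,0, 1,0,0,0,0,0,0, 1,0,0,0,0,0,0, 1,0,0,0,0,0,0, 1,0,0,0.08,0,0,0, 1,0,0,0.2,0,0,0, 1,0,0,0.32,0,0,0, 1,-0.04,-0.08,0.44,0,0,0]'
python3 -m pendant '[1,-0.05,-0.1,0.07,0,0,0, 1,-0.1,-0.2,0.1,0,0,0, 1,-0.15,-0.29,0.1,0,0,0, 1,-0.15,-0.29,0.1,0,0,0, 1,-0.15,-0.29,0.1,0,0,0]'
python3 - <<'E'
from h import *
d=cam("wrist");s=cam("side");cv2.imwrite("pics/w12.png",d["img"]);save(d,"f");save(s,"fs")
E
```

```text
t: 32.1
position: [0.6042, 0.1659, 0.0417]
tcp_rot: [1.0, 0.0, 0.001, -0.0]
force: [0.2, 1.4, 2.5]
finger_gap: 0.588
grip_force: 5.0
t: 33.1
position: [0.5876, 0.1332, 0.2543]
tcp_rot: [1.0, 0.002, 0.001, -0.0]
force: [0.1, 1.0, 1.1]
finger_gap: 0.998
grip_force: 0.0
t: 33.72
position: [0.512, -0.0125, 0.3013]
tcp_rot: [1.0, 0.0, 0.0, -0.0]
force: [0.5, -0.4, -0.7]
finger_gap: 1.001
grip_force: 0.0
```

View pics/w12.png

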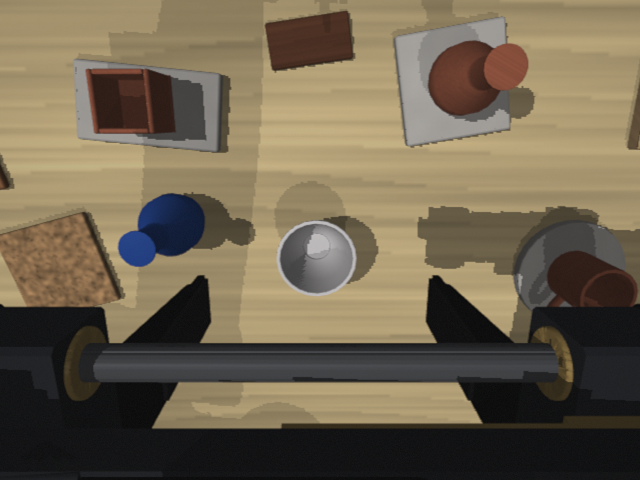

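All three pots are standing: planter rim at (122,101), vase lip at (506,67), mug rim at (608,290). Numeric check of their positions, and of whether the bystanders moved:

Run:
```python
from h import *
d,t,t0=load("f"),cam("top"),load("t")
print("planter",plane(d,[(87,70),(148,69),(155,131),(97,133)],.075).mean(0),"vs .604 .1655")
print("vase",plane(d,(506,67),.139)[0],"vs .626 -.1515"); print("mug",plane(d,(608,290),.08)[0],"vs .4195 -.305")
m=lambda a,p:cv2.absdiff(a["img"],t["img"])[p[1]-22:p[1]+22,p[0]-22:p[0]+22].mean()
for n,p in(("rib",(337,170)),("stick",(172,200))):print(n,m(t0,p))
b=[cv2.HoughCircles(cv2.cvtColor(x["img"],cv2.COLOR_BGR2GRAY)[235:305,310:380],cv2.HOUGH_GRADIENT,1,100,param1=80,param2=12,minRadius=15,maxRadius=24) for x in(t0,t)];print(b)
```

```text
planter [0.6057 0.1643 0.075 ] vs .604 .1655
vase [ 0.6269 -0.1512  0.139 ] vs .626 -.1515
mug [ 0.4256 -0.3027  0.08  ] vs .4195 -.305
rib 20.839015151515152
stick 14.953168044077135
[array([[[31.5, 33.5, 17.2]]], dtype=float32), array([[[45.5, 36.5, 18.8]]], dtype=float32)]
```

```bash
python3 - <<'E'
from h import *
d,e,v=load("f"),load("e"),load("v1")
print("bowl",plane(e,(217,264),.055)[0],plane(d,(317,258),.055)[0])
print("rib",plane(v,[(405,87),(479,76),(482,115),(407,126)],.007).mean(0),plane(d,[(265,24),(349,11),(354,57),(273,70)],.007).mean(0))
s=cam("side");print(s["img"].shape)
E
python3 - <<'E'
from h import *
# mug: retract check via side vs. start for the stick
t=load("t");s=cam("side");fs=load("a")
import cv2
s0=cv2.imread("pics/side0.png");print("stick side diff",cv2.absdiff(s0,s["img"])[335:370,130:245].mean())
from station import ticket
print(sensors.get_state()["position"]); print(ticket.sign_off())
E
```

```text
bowl [ 0.4505 -0.0116  0.055 ] [ 0.4511 -0.0112  0.055 ]
rib [ 0.6677 -0.0026  0.007 ] [ 0.6674 -0.0042  0.007 ]
(480, 640, 3)
stick side diff 3.5802898550724636
[ 0.5122 -0.0118  0.3009]
the job is handed in; nothing more can be done
None
```

I handed the job in: the mug stands on the round bat, the vase on the square bat and the planter on the long bat, each upright and measured within about 7 mm of its bat's centre; the bowl, rib and stick showed no movement in the final check, and the sign-off returned no verdict.

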